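# Seat a transformer with the lever press

### The job

Seat the larger of the two transformers with the small lever press: take it out of the short aluminium channel and stand it upright in the press's nest, which it fits only one way along. Then pull the press lever all the way down so that it drives the transformer down to the end of the stroke, and ease the lever slowly back up to its rest without letting it spring back on its own. Leave the pressed transformer in the nest, and leave the smaller transformer and the things lying about where they are.

Things in the scene. Friction and masses are not known exactly. Their poses are not given: they have to be found in the camera images.
- transformer_big: The larger transformer: black core with yellow bobbin, a block 32 mm (its x) by 42 mm (its y) by 35 mm high, 30 to 65 g, loose, standing upright in the channel. Origin at the centre of its underside, z up. It can be turned half round without difference.
- transformer_small: Bystander: a smaller transformer of the same look, 26 by 34 by 28 mm high, standing loose on the bench. Origin at the centre of its underside. Leave it.
- carrier: Fixed aluminium channel, open on top and at both ends: 100 mm long (its x), 50 wide (y), floor 6 mm, side walls 7 mm thick, 36 mm high above the floor, 36 mm apart. Origin: centre of underside. The larger transformer stands in its middle, 42 mm length along the channel; the walls reach 1 mm above it, so here it can be gripped only by its end faces, across 42 mm, fingers in the channel.
- press: Fixed lever press, grey base plate 150 by 64 by 12 mm, from x = -45 to +105 mm of this frame. Origin on the bench under the nest's centre; x points from the nest to the lever's hinge, roughly to the robot's left (world +y), z up. The hinge stands between two cheeks up to 100 mm high, x = 68 to 102 mm. Left of it stands a rack of boards, 209 mm high, its near side at world y = -0.19.
- nest (a point): Nest centre on top of the raised platform, 24 mm above the bench, axes as the press. Pocket 46.6 mm along x, 37.6 along y: the transformer's 42 mm length (its y) goes along x. End walls (7 mm) at the x ends reach 43 mm above the platform; their top 10 mm flare out by 6 mm as lead-in. The y sides are open for fingers, 36 mm wide between corner lugs 17 mm high: grip it here by the long sides.
- anvil_plate (a joint): The small steel platform (30 by 26 mm) in the nest: 0 raised (start), grows in metres as it is pressed down, to 0.008 at the end of the lever's stroke with the large transformer on it. It moves against about 9 N of friction and stays where it is left.
- press_lever (a joint): Lever angle, rad: 0 at rest (raised, 0.05 past vertical, away from the nest), 1.62 at the lower stop (arm level along press -x, over the nest). A spring returns it: at the knob 2 N at rest, 7 N at the stop, plus up to 6 N while pressing. Let go beyond 0.25 rad it springs back; it must not return faster than 2 rad/s there. The last 0.25 rad it may go by itself.
- lever_hinge (a point): Centre of the lever's hinge (axis along press y): 85 mm along press +x from the nest's centre, 83 mm above the bench.
- lever_grip (a point): Centre of the black ball knob, 30 mm across, on the end of the lever arm (steel bar 14 mm wide, 12 mm thick), in the middle plane of the press, 150 mm from the hinge axis. Turns with the lever. Pinched along press y it can pivot between the fingers. At rest 233 mm above the bench and at press x = +92 mm; at the lower stop 83 mm above the bench and at x = -65 mm.
- loose_marker: Bystander: white marker with black cap, 16 by 128 by 17 mm, lying on the bench. Leave it.
- loose_heat_sink: Bystander: grey finned heat sink, 40 by 30 by 15 mm, lying on the bench. Leave it.
- loose_capacitor: Bystander: black can capacitor, 24 mm across, 36 mm high, standing loose on the bench. Leave it.
Not all that is in view belongs to the job. Leave any orange or white look-alike of the transformer_big alone.

How it is judged (in metres and radians):
On the way, in this order (a step that is already met when the one before it is completed fails the run):
1. the larger transformer stands upright in the nest on the platform, let go (x of transformer_big in the frame of nest between -0.005 and 0.005 m and y of transformer_big in the frame of nest between -0.005 and 0.005 m and angle between the y axis of transformer_big and the x axis of press, either way round below 0.15 rad and angle between transformer_big's own z axis and vertical below 0.12 rad and z of transformer_big in the frame of nest between -0.011 and 0.003 m and contact force between the fingers and transformer_big below 0.1 N), for 0.2 s.
2. the lever is pulled down to the end of its stroke with the transformer pressed at least 6 mm down (value of joint press_lever above 1.5 rad and value of joint anvil_plate above 0.006 m and x of transformer_big in the frame of nest between -0.005 and 0.005 m and y of transformer_big in the frame of nest between -0.005 and 0.005 m and angle between the y axis of transformer_big and the x axis of press, either way round below 0.15 rad and angle between transformer_big's own z axis and vertical below 0.12 rad), for 0.1 s.
3. the lever is back at rest (value of joint press_lever below 0.12 rad), for 0.2 s.
At the end, for the whole second after the job is handed in: Larger transformer upright, at rest in the nest (within 5 mm of its centre, 0.15 rad of its direction), pressed down with the platform at least 6 mm; lever within 0.12 rad of rest; smaller transformer within 20 mm of its start (x of transformer_big in the frame of nest between -0.005 and 0.005 m and y of transformer_big in the frame of nest between -0.005 and 0.005 m and angle between the y axis of transformer_big and the x axis of press, either way round below 0.15 rad and angle between transformer_big's own z axis and vertical below 0.12 rad and z of transformer_big in the frame of nest between -0.011 and -0.005 m and value of joint anvil_plate above 0.006 m and value of joint press_lever below 0.12 rad and linear speed of transformer_big below 0.02 m/s and distance of transformer_small from where it was at the start of the episode below 0.02 m); the robot touches nothing.
It fails at once if the lever springs back (faster than 2 rad/s while more than 0.25 rad from its rest) (velocity of joint press_lever below -2 rad/s and value of joint press_lever above 0.25 rad).
It fails at once if a bystander or the smaller transformer is moved by more than 30 mm (distance of any of transformer_small, loose_marker, loose_heat_sink, loose_capacitor from where it was at the start of the episode above 0.03 m).
It also fails if it takes over 72 s, if anything falls off the work surface, if the arm or the gripper's body presses on something with over 40 N, if the wrist force passes 120 N, or if a joint passes its speed limit or range.

### The arm

A 6-joint arm with a two-finger parallel gripper is mounted at the origin on a cart in front of the work surface, level with it; the furniture and walls round the work are solid. World frame = base frame: x ahead of the robot, y to its left, z up, the work surface at z = 0. Lengths are in mm, angles in rad, forces in N, time in s.
With the tool pointing down it reaches from about 300 to 775 mm from the base axis. Payload 14.6 kg.
Tool frame: the origin (TCP) lies between the finger pads; the fingertips stand ahead of it and the grasp point (between the pads) lies 11 mm behind it (manip.finger_overhang is the z of the fingertips in the tool frame, in mm); z points along the fingers, y is the line along which they close (so a half turn about z gives the same grasp; the last joint's range is limited). The gripper opens to 94 mm and grips with 3 to 60 N. Pads are 16 mm wide; open, the fingers measure 119 mm over their backs; the gripper's body (75 mm by 177 mm) begins 78 mm behind the grasp point.
Start: joints at [-1.336, 0.3, 1.521, -0, 1.321, -0.067], TCP at [163.475, -525.134, 213.446] pointing down, gripper open.
Joint ranges: [-3.03, 3.03], [-0.79, 2.21], [0.23, 2.52], [-1.04, 4.18], [0, 3.07], [-2.55, 2.55]. Speed limits (rad/s): [2.22, 2.22, 2.57, 3.14, 3.14, 3.14].

### API

Orientations are given as [roll, pitch, yaw] about the fixed x, y, z axes, in that order (R = Rz(yaw) Ry(pitch) Rx(roll)).
In Python, from cell import manip gives the robot as it stands.
- The arm moves only by the tool jog_arm, never from a script. Its argument "series" is a list of rows, each a list of 7 numbers: the shift along the world's x, y, z as a fraction of full scale, then the turn, a rotation vector about the world's x, y, z as a fraction of full scale, then the closure, from 0 (fully open) to 1 (shut). In form: [[dx, dy, dz, wx, wy, wz, fingers], ...]. A call has 1 to 8 rows; each row is the pose to reach, as a shift and turn from the pose commanded when the call began; what a row does not reach only later rows make up. Full scale, the value 1, is 120 mm for a shift and 90 degrees for a turn. A row lasts 1/12 s, in which the tool goes at most 41.7 mm and 7.16 degrees, less where a joint would pass 70% of its speed; a pose out of reach is approached as far as the arm can. A call with a number of a shift or a turn outside -1 to 1 is refused whole. A call with a gripper value outside its range is refused whole. The fingers move at their own pace and stop on an object; "grip_force" is the grip in N (left out, the last holds). Time passes only in rows, so rows that repeat a pose let the fingers close. It gives the time, the measured TCP pose, the force, the opening and the grip force at its end, in the units of the state.
- manip.read_state(): the state, without advancing time (a new reading comes with each control period).
- manip.camera(name): name is "scene" or "top" or "wrist"; returns a dict with "frame" (480x640x3 uint8, red, green, blue), "vfov" (degrees; the focal length in pixels is half the picture's height over the tangent of half this angle, whatever the lens; pixels are square), "cx", "cy" (the principal point, pixels), "k1" (the pictures are not rectified: a ray, as slopes to the right and down, at radius r is drawn at 1 + k1 r^2 times it, then the intrinsics apply), "R" (3x3) and "t" (3): a world point X has camera coordinates R X + t; the wrist camera has in their place "hand_eye" (4x4, takes a point from camera to tool coordinates, whose origin is the TCP and whose axes are the flange's). Camera axes: x right, y down, z forward; pixel columns grow to the right and rows downward; lengths in mm; the calibration is good to about 2 mm. A picture is of the moment at which its call begins: read the wrist's pose just before it. There is no depth.
- manip.sign_off(): hands the job in; it is judged then, once.
The state is a dict: "clock": time; "joints": joint angles; "qd": joint speeds; "effort": joint torques, N m; "eef_pos": TCP position; "eef_rot": TCP orientation; "wrist_force": force on the tool from outside, world axes, zero at the start; "moment": the same for the moment, N m; "finger_gap": finger opening in mm; "finger_force": force on a finger pad.
Only numpy, scipy, OpenCV 4.12 (cv2) and the standard library are available. Lean on these libraries where they do the work, as an engineer would, in place of code of your own. Each camera call takes 0.05 s, during which the arm holds its last target. There are 200 camera calls.

## Working session

There is one attempt and no reset: what is moved stays moved. The work goes in short steps, Python scripts to look and compute and a tool call to move; the robot and the scene stay as the last step left them, time stands still between calls to the robot, and variables do not carry over. Pictures are saved under pics/ and viewed, at most 10 in all, crops included, and the job is handed in when it is done.

Besides the shell and the picture viewer there is one more tool, called after "Emit:" by a JSON object that holds its "api" and its "payload". jog_arm: Moves the arm, as the interface text tells. Its arguments: {"type":"object","properties":{"series":{"type":"array"},"grip_force":{"type":"number"}},"required":["series"]}

```bash
ls; mkdir -p pics; cat > h.py <<'E'
import numpy as np, cv2, pickle
from cell import manip
def ray(c,u,v,pose=None):
    f=240/np.tan(np.radians(c['vfov'])/2)
    d=np.array([(u-c['cx'])/f,(v-c['cy'])/f]); s=d.copy()
    for _ in range(20): s=d/(1+c['k1']*(s@s))
    r=np.array([s[0],s[1],1.])
    if 'R' in c: R=np.array(c['R']);return -R.T@np.array(c['t']),R.T@r
    T=pose@np.array(c['hand_eye']); return T[:3,3],T[:3,:3]@r
def onz(c,u,v,z,pose=None):
    o,d=ray(c,u,v,pose); return o+d*(z-o[2])/d[2]
def pix(c,X):
    f=240/np.tan(np.radians(c['vfov'])/2)
    p=np.array(c['R'])@X+np.array(c['t']); s=p[:2]/p[2]; s=s*(1+c['k1']*(s@s)); return f*s+[c['cx'],c['cy']]
E
python3 - <<'E'
from h import *
print(manip.read_state(), manip.finger_overhang)
for n in('top','scene','wrist'):
    c=manip.camera(n); pickle.dump(c,open(n+'.pkl','wb')); cv2.imwrite(f'pics/{n}.png',c['frame'][...,::-1])
    print(n,{k:v for k,v in c.items() if k!='frame'})
E
```

```text
pics
{'clock': 0.0, 'joints': array([-1.33561379e+00,  3.00487810e-01,  1.52158386e+00, -3.59463882e-05,
        1.32071864e+00, -6.66242324e-02]), 'qd': array([-9.34760618e-04, -1.27912792e-04, -5.00675198e-04, -8.16262554e-05,
       -2.18458566e-03, -7.10564487e-04]), 'effort': array([ 1.72353277e-03, -5.31801581e+01, -3.52735054e+01,  7.08469329e-02,
        2.43713718e-02, -1.08839333e-04]), 'eef_pos': array([ 163.40002786, -524.89402225,  212.87599067]), 'eef_rot': array([-3.14039534e+00, -4.49933763e-05,  3.01815662e-01]), 'wrist_force': array([0.31901002, 0.462653  , 0.28156398]), 'moment': array([-0.03365967,  0.00798389,  0.01552538]), 'finger_force': 0.0, 'finger_gap': 93.79548257165375} 8.0
top {'vfov': 49.9574543438472, 'cx': 313.78535342158403, 'cy': 236.02787386701215, 'k1': -0.09346196349658052, 'R': array([[ 1.52098175e-02, -9.99884324e-01, -1.83639492e-05],
       [-9.87723134e-01, -1.50219708e-02, -1.55490677e-01],
       [ 1.55472414e-01,  2.38312331e-03, -9.87837360e-01]]), 't': array([-376.39634499,  578.20003491, 1289.34574026])}
scene {'vfov': 44.557734075495354, 'cx': 324.55784250755084, 'cy': 236.31408441749426, 'k1': -0.016228830519664214, 'R': array([[ 0.84339396, -0.53698593, -0.01824103],
       [-0.42781809, -0.65062093, -0.62742656],
       [ 0.32505124,  0.53697162, -0.77846206]]), 't': array([-663.0240517 ,   65.15268442, 1203.92392803])}
wrist {'vfov': 64.47024917863655, 'cx': 320.36567187937595, 'cy': 237.9658142957762, 'k1': 0.010784221490192241, 'hand_eye': array([[-4.41873297e-04, -9.60721064e-01, -2.77515481e-01,
         8.06957033e+01],
       [ 9.99999892e-01, -3.83955269e-04, -2.63045991e-04,
         2.95786839e-01],
       [ 1.46160293e-04, -2.77515567e-01,  9.60721130e-01,
        -1.71055722e+02],
       [ 0.00000000e+00,  0.00000000e+00,  0.00000000e+00,
         1.00000000e+00]])}
```

View pics/top.png

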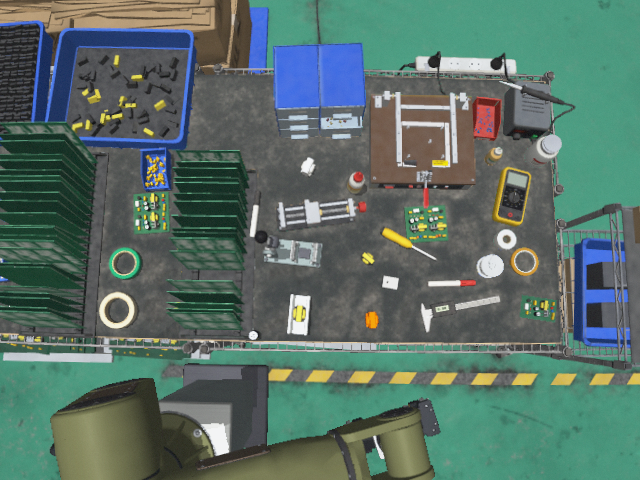

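View pics/scene.png

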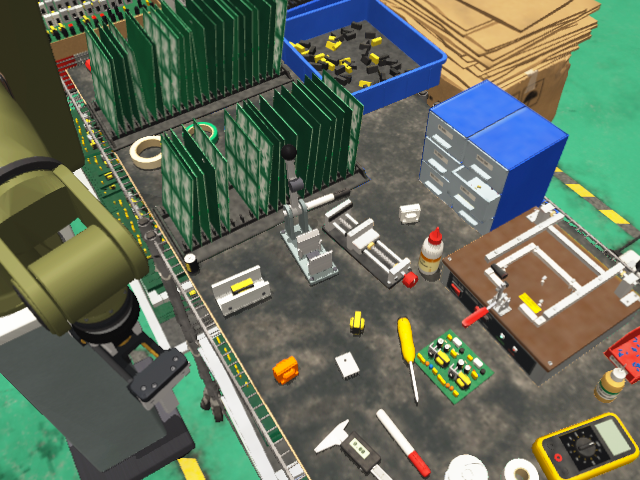

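The top view shows the carrier at about (299,314) with the yellow bobbin, and the press base at u 265–322, v 238–265 with its knob at (262,238). The small transformer is at (368,258) and the orange look-alike at (372,320). I'll zoom in on the carrier and press.

```bash
python3 - <<'E'
from h import *
t=pickle.load(open('top.pkl','rb'));s=pickle.load(open('scene.pkl','rb'))
def crop(c,u,v,w,h,k): return cv2.resize(c['frame'][v:v+h,u:u+w,::-1],None,fx=k,fy=k,interpolation=cv2.INTER_CUBIC)
a=np.hstack([crop(t,245,225,80,60,5),crop(t,260,285,80,60,5)])
b=np.hstack([crop(s,265,190,80,100,4)[:300],crop(s,200,255,80,60,5)[:, :400][:300]]) if 0 else np.hstack([crop(s,265,200,100,75,4),crop(s,205,255,100,75,4)])
cv2.imwrite('pics/z.png',np.vstack([a,b]))
for n,u,v,z in[('carrier',299,314,42),('press',293,252,20),('small',368,258,28),('knob',262,238,233)]: print(n,onz(t,u,v,z).round())
E
```

```text
carrier [ 383. -333.   42.]
press [ 545. -314.   20.]
small [ 531. -510.   28.]
knob [ 548. -253.  233.]
```

View pics/z.png

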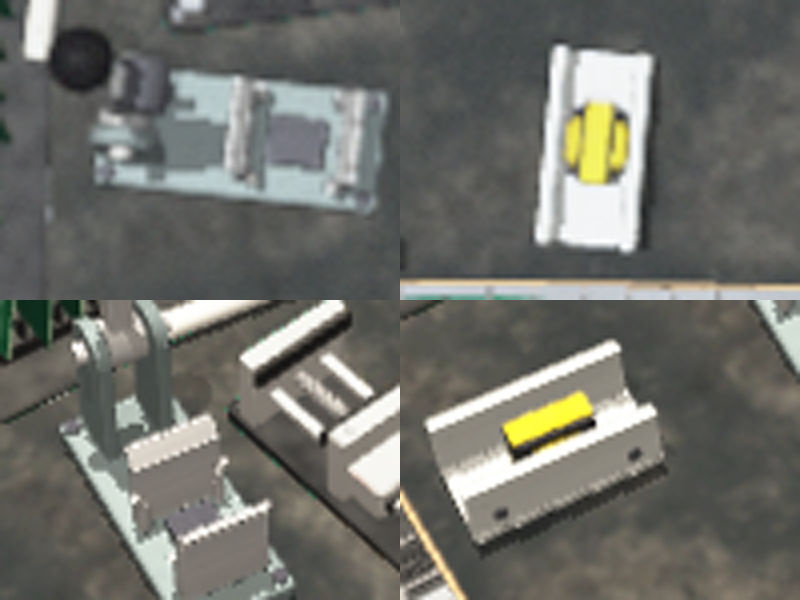

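Emit:
{"api": "jog_arm", "payload": {"series": [[0.83, 0.65, 0.98, 0, 0, 0.25, 0], [0.83, 0.65, 0.98, 0, 0, 0.25, 0], [0.83, 0.65, 0.98, 0, 0, 0.25, 0], [0.83, 0.65, 0.98, 0, 0, 0.25, 0], [0.83, 0.65, 0.98, 0, 0, 0.25, 0], [0.83, 0.65, 0.98, 0, 0, 0.25, 0]]}}

```text
clock: 0.65
eef_pos: [264.3, -446.7, 332.7]
eef_rot: [3.138, 0.001, 0.696]
wrist_force: [-0.5, -1.3, -1.0]
finger_gap: 93.9
finger_force: 0.0
```

Emit:
{"api": "jog_arm", "payload": {"series": [[0.83, 0.65, 0, 0, 0, 0.25, 0], [0.83, 0.65, 0, 0, 0, 0.25, 0], [0.83, 0.65, 0, 0, 0, 0.25, 0], [0.83, 0.65, 0, 0, 0, 0.25, 0], [0.83, 0.65, 0, 0, 0, 0.25, 0]]}}

```text
clock: 1.07
eef_pos: [363.1, -368.6, 329.3]
eef_rot: [-3.139, -0.001, 1.09]
wrist_force: [1.1, -0.2, -0.7]
finger_gap: 93.9
finger_force: 0.0
```

Emit:
{"api": "jog_arm", "payload": {"series": [[0.83, 0.65, 0, 0, 0, 0.25, 0], [0.83, 0.65, 0, 0, 0, 0.25, 0], [0.83, 0.65, 0, 0, 0, 0.25, 0], [0.83, 0.65, 0, 0, 0, 0.25, 0], [0.83, 0.65, 0, 0, 0, 0.25, 0], [0.83, 0.65, 0, 0, 0, 0.25, 0], [0.83, 0.65, 0, 0, 0, 0.25, 0]]}}

```text
clock: 1.65
eef_pos: [461.0, -292.7, 330.6]
eef_rot: [-3.141, -0.0, 1.475]
wrist_force: [-0.0, 0.2, -0.6]
finger_gap: 94.0
finger_force: 0.0
```

```bash
cat >> h.py <<'E'
from scipy.spatial.transform import Rotation as Ro
def pose():
    s=manip.read_state(); T=np.eye(4); T[:3,:3]=Ro.from_euler('xyz',s['eef_rot']).as_matrix(); T[:3,3]=s['eef_pos']; return T
def wpix(c,X,T):
    f=240/np.tan(np.radians(c['vfov'])/2); M=np.linalg.inv(T@np.array(c['hand_eye']))
    p=M[:3,:3]@np.array(X)+M[:3,3]; s=p[:2]/p[2]; s=s*(1+c['k1']*(s@s)); return f*s+[c['cx'],c['cy']]
E
python3 - <<'E'
from h import *
T=pose();w=manip.camera('wrist'); pickle.dump((w,T),open('w1.pkl','wb')); cv2.imwrite('pics/w1.png',w['frame'][...,::-1])
print(manip.read_state()['eef_pos'],manip.read_state()['joints'])
E
```

```text
[ 461.07012522 -292.59938916  330.82976765] [-6.32453304e-01  2.31703948e-01  1.33842011e+00 -2.07549705e-04
  1.57179748e+00 -5.37376375e-01]
```

View pics/w1.png

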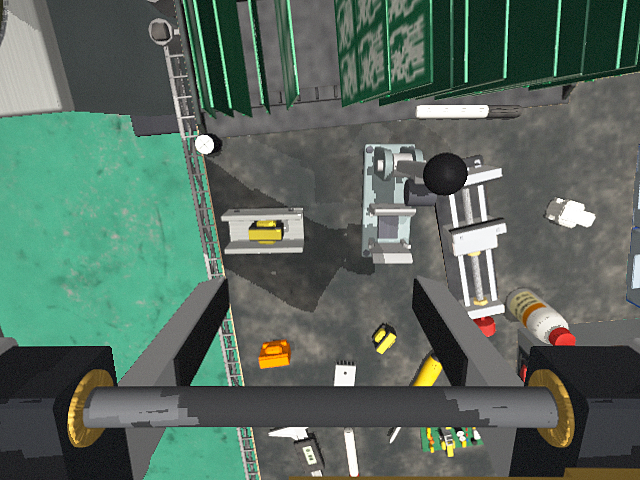

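The wrist view shows the carrier at u 222–303, v 207–254 with the yellow bobbin at about (266,230). The press base is at u 362–425, v 145–262, with its end walls at v≈210 and v≈250 and the knob at (445,173). I'll enlarge it to read the corners.

```bash
python3 - <<'E'
from h import *
w,T=pickle.load(open('w1.pkl','rb'))
a=cv2.resize(w['frame'][195:265,218:308,::-1],None,fx=5,fy=5,interpolation=cv2.INTER_CUBIC)
b=cv2.resize(w['frame'][140:270,355:425,::-1],None,fx=4.5,fy=4.5,interpolation=cv2.INTER_CUBIC)
o=np.zeros((600,800,3),np.uint8); o[:350,:450]=a; o[:585,465:465+315]=b
cv2.imwrite('pics/z2.png',o)
g=cv2.cvtColor(w['frame'],cv2.COLOR_RGB2HSV)
m=cv2.inRange(g,(20,120,90),(35,255,255)); m[:195]=0;m[265:]=0;m[:,:218]=0;m[:,308:]=0
ys,xs=np.nonzero(m);r=cv2.minAreaRect(np.c_[xs,ys].astype(np.float32));print(r,xs.min(),xs.max(),ys.min(),ys.max(),onz(w,*r[0],41,T))
k=cv2.inRange(w['frame'],(0,0,0),(30,30,30)); k[:,:420]=0;k[:,470:]=0;k[:150]=0;k[200:]=0
n,l,s,cc=cv2.connectedComponentsWithStats(k);i=1+s[1:,4].argmax();print(s[i],cc[i],onz(w,*cc[i],233,T))
E
```

```text
((265.0, 231.5), (23.0, 32.0), 90.0) 249 281 220 243 [ 387.24869803 -329.75478565   41.        ]
[423 153  45  42 445] [438.71011236 175.95505618] [ 547.87882534 -252.56702318  233.        ]
```

View pics/z2.png

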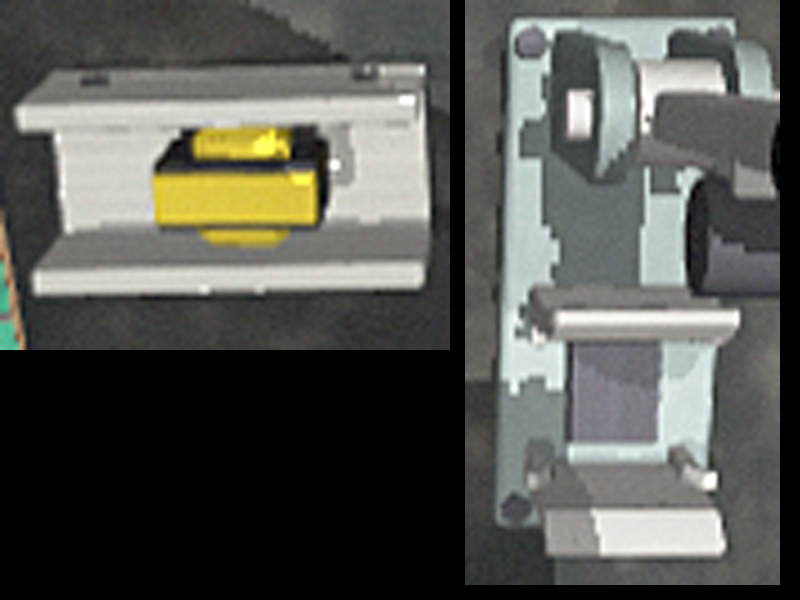

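```bash
python3 - <<'E'
from h import *
w,T=pickle.load(open('w1.pkl','rb'))
A=lambda x,y:(218+(x-2)/5,195+(y-2)/5)
B=lambda x,y:(355+(x-465-2)/4.5,140+(y-2)/4.5)
def p(f,x,y,z): return onz(w,*f(x,y),z,T)[:2]
c=[p(A,*q,42) for q in[(15,104),(416,93),(35,295),(426,288)]]
print('carrier',np.round(c,1),'ctr',np.mean(c,0))
for i,j in[(0,1),(2,3),(0,2),(1,3)]: d=c[j]-c[i];print(np.hypot(*d).round(1),np.arctan2(d[1],d[0]).round(3))
b=[p(B,*q,12) for q in[(510,20),(497,525),(735,18)]]
print('base',np.round(b,1),np.hypot(*(b[0]-b[1])),np.hypot(*(b[0]-b[2])))
ex=b[0]-b[1];ex/=np.hypot(*ex);ey=np.array([-ex[1],ex[0]]);print('yaw',np.arctan2(ex[1],ex[0]),'nest',b[1]+45*ex-32*ey)
wl=[p(B,*q,67) for q in[(553,310),(740,310),(545,555),(724,555)]]
print('walls',np.round(wl,1),np.mean(wl,0),np.array([(q-b[1]-45*ex+32*ey)@np.c_[ex,ey] for q in wl]).round(1))
pl=[p(B,*q,24) for q in[(570,343),(660,343),(568,441),(657,441)]]; print('plat',np.round(pl,1),np.mean(pl,0))
t=[p(A,*q,41) for q in[(155,172),(318,172),(155,227),(318,227)]];print('bob',np.round(t,1),np.mean(t,0))
E
```

```text
carrier [[ 335.7 -303.8]
 [ 434.6 -310.5]
 [ 332.4 -353.5]
 [ 431.5 -361.1]] ctr [ 383.52995699 -332.23304236]
99.1 -0.068
99.5 -0.077
49.7 -1.637
50.7 -1.631
base [[ 521.4 -236.8]
 [ 508.  -384.2]
 [ 583.5 -242.3]] 147.9531524922328 62.346774062877934
yaw 1.4807082800458522 nest [ 543.95889149 -342.21589866]
walls [[ 521.9 -307.7]
 [ 569.9 -312.4]
 [ 515.9 -374.6]
 [ 563.8 -379.2]] [ 542.86838745 -343.48523093] [[ 32.3  25.1]
 [ 32.  -23.1]
 [-34.8  25. ]
 [-35.  -23.1]]
plat [[ 531.4 -327.2]
 [ 557.  -329.7]
 [ 529.3 -356.2]
 [ 554.9 -358.7]] [ 543.14581422 -342.95858767]
bob [[ 367.3 -324.6]
 [ 407.9 -328.5]
 [ 365.2 -338.8]
 [ 406.1 -342.7]] [ 386.59200372 -333.64362091]
```

Emit:
{"api": "jog_arm", "payload": {"series": [[-0.63, -0.33, -1, 0, 0, 0.015, 0], [-0.63, -0.33, -1, 0, 0, 0.015, 0], [-0.63, -0.33, -1, 0, 0, 0.015, 0], [-0.63, -0.33, -1, 0, 0, 0.015, 0], [-0.63, -0.33, -1, 0, 0, 0.015, 0]]}}

```text
clock: 2.12
eef_pos: [383.0, -331.4, 207.5]
eef_rot: [-3.137, -0.004, 1.498]
wrist_force: [-0.1, 1.1, -0.5]
finger_gap: 94.1
finger_force: 0.0
```

Emit:
{"api": "jog_arm", "payload": {"series": [[0, 0, -1, 0, 0, 0, 0], [0, 0, -1, 0, 0, 0, 0], [0, 0, -1, 0, 0, 0, 0], [0, 0, -1, 0, 0, 0, 0], [0, 0, -1, 0, 0, 0, 0], [0, 0, -1, 0, 0, 0, 0]]}}

```text
clock: 2.62
eef_pos: [387.8, -331.9, 93.9]
eef_rot: [3.139, 0.002, 1.503]
wrist_force: [0.8, -0.6, 0.6]
finger_gap: 94.1
finger_force: 0.0
```

```bash
python3 - <<'E'
from h import *
T=pose();w=manip.camera('wrist'); pickle.dump((w,T),open('w2.pkl','wb'))
s=manip.camera('scene')
print(T.round(3))
p=pix(s,T[:3,3]); q=pix(s,(T@np.array(w['hand_eye']))[:3,3]);print(p,q)
x,y=int(p[0]),int(p[1]); a=s['frame'].copy(); cv2.circle(a,(int(q[0]),int(q[1])),3,(255,0,0),1); cv2.circle(a,(x,y),2,(0,255,0),-1)
a=a[max(0,y-170):y+40,max(0,x-100):x+130]
b=w['frame'];o=np.zeros((600,800,3),np.uint8)
o[:300,:400]=cv2.resize(b,(400,300));a=cv2.resize(a,None,fx=1.7,fy=1.7);o[:a.shape[0],402:402+a.shape[1]]=a[:,:398]
cv2.imwrite('pics/w2.png',o[:400,:,::-1])
E
```

```text
[[ 6.80000e-02  9.98000e-01  2.00000e-03  3.87775e+02]
 [ 9.98000e-01 -6.80000e-02 -2.00000e-03 -3.31893e+02]
 [-2.00000e-03  3.00000e-03 -1.00000e+00  9.38800e+01]
 [ 0.00000e+00  0.00000e+00  0.00000e+00  1.00000e+00]]
[237.98980075 266.87091511] [205.29551439 173.9180934 ]
```

View pics/w2.png

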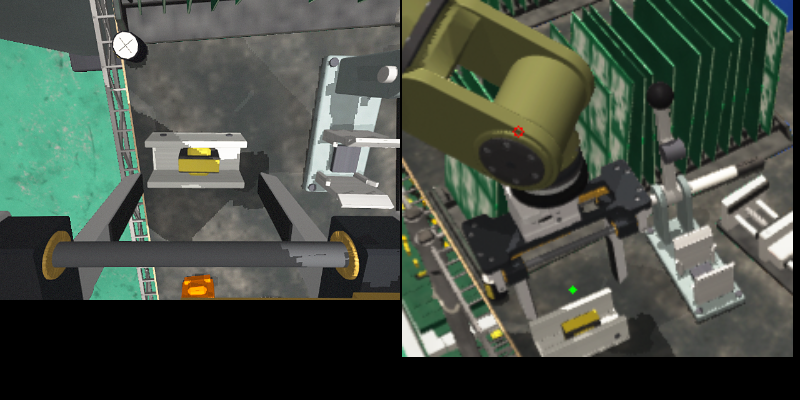

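The second picture shows both fingers straddling the carrier, with the transformer centred between them. I'll descend and grip.

Emit:
{"api": "jog_arm", "payload": {"series": [[0, 0, -0.2, 0, 0, 0, 0], [0, 0, -0.4, 0, 0, 0, 0], [0, 0, -0.6, 0, 0, 0, 0], [0, 0, -0.6, 0, 0, 0, 0], [0, 0, -0.6, 0, 0, 0, 0], [0, 0, -0.6, 0, 0, 0, 0]]}}

```text
clock: 3.22
eef_pos: [387.6, -331.6, 21.2]
eef_rot: [3.139, 0.002, 1.503]
wrist_force: [1.1, -0.2, 0.0]
finger_gap: 93.9
finger_force: 0.0
```

Emit:
{"api": "jog_arm", "payload": {"series": [[0, 0, 0, 0, 0, 0, 1], [0, 0, 0, 0, 0, 0, 1], [0, 0, 0, 0, 0, 0, 1], [0, 0, 0, 0, 0, 0, 1], [0, 0, 0, 0, 0, 0, 1], [0, 0, 0, 0, 0, 0, 1], [0, 0, 0, 0, 0, 0, 1], [0, 0, 0, 0, 0, 0, 1]], "grip_force": 20}}

```text
clock: 3.88
eef_pos: [386.7, -330.7, 19.0]
eef_rot: [-3.142, -0.0, 1.503]
wrist_force: [0.7, 0.1, -0.8]
finger_gap: 44.0
finger_force: 0.0
```

Emit:
{"api": "jog_arm", "payload": {"series": [[0, 0, 0, 0, 0, 0, 1], [0, 0, 0, 0, 0, 0, 1], [0, 0, 0, 0, 0, 0, 1], [0, 0, 0, 0, 0, 0, 1]]}}

```text
clock: 4.22
eef_pos: [386.6, -330.7, 19.0]
eef_rot: [-3.141, -0.0, 1.503]
wrist_force: [0.2, -0.5, 0.1]
finger_gap: 40.7
finger_force: 19.9
```

Emit:
{"api": "jog_arm", "payload": {"series": [[0, 0, 0.25, 0, 0, 0, 1], [0, 0, 0.5, 0, 0, 0, 1], [0, 0, 0.5, 0, 0, 0, 1], [0, 0, 0.5, 0, 0, 0, 1], [0, 0, 0.5, 0, 0, 0, 1]]}}

```text
clock: 4.63
eef_pos: [386.4, -330.5, 78.4]
eef_rot: [-3.141, -0.0, 1.503]
wrist_force: [-0.5, -0.1, -0.4]
finger_gap: 41.3
finger_force: 19.9
```

Emit:
{"api": "jog_arm", "payload": {"series": [[0.26, -0.4, 0, 0, 0, -0.51, 1], [0.26, -0.4, 0, 0, 0, -0.51, 1], [0.26, -0.4, 0, 0, 0, -0.51, 1], [0.26, -0.4, 0, 0, 0, -0.51, 1], [0.26, -0.4, 0, 0, 0, -0.51, 1], [0.26, -0.4, 0, 0, 0, -0.51, 1], [0.26, -0.4, 0, 0, 0, -0.51, 1], [0.26, -0.4, 0, 0, 0, -0.51, 1]]}}

```text
clock: 5.3
eef_pos: [417.4, -378.3, 77.5]
eef_rot: [-3.139, 0.0, 0.7]
wrist_force: [-0.2, -0.2, -0.3]
finger_gap: 41.3
finger_force: 19.9
```

Emit:
{"api": "jog_arm", "payload": {"series": [[0.26, -0.43, 0, 0, 0, -0.51, 1], [0.26, -0.43, 0, 0, 0, -0.51, 1], [0.26, -0.43, 0, 0, 0, -0.51, 1], [0.26, -0.43, 0, 0, 0, -0.51, 1], [0.26, -0.43, 0, 0, 0, -0.51, 1], [0.26, -0.43, 0, 0, 0, -0.51, 1], [0.26, -0.43, 0, 0, 0, -0.51, 1], [0.26, -0.43, 0, 0, 0, -0.51, 1]]}}

```text
clock: 5.97
eef_pos: [448.7, -430.0, 77.8]
eef_rot: [-3.14, 0.001, -0.099]
wrist_force: [0.2, 0.4, -1.3]
finger_gap: 41.2
finger_force: 19.9
```

Emit:
{"api": "jog_arm", "payload": {"series": [[0, 0, -0.2, 0, 0, 0, 1], [0, 0, -0.4, 0, 0, 0, 1], [0, 0, -0.46, 0, 0, 0, 1], [0, 0, -0.48, 0, 0, 0, 1], [0, 0, -0.5, 0, 0, 0, 1], [0, 0, -0.5, 0, 0, 0, 1], [0, 0, -0.5, 0, 0, 0, 1]]}}

```text
clock: 6.55
eef_pos: [449.4, -430.7, 20.1]
eef_rot: [3.141, -0.001, -0.098]
wrist_force: [0.4, -0.7, -0.8]
finger_gap: 41.2
finger_force: 19.9
```

Emit:
{"api": "jog_arm", "payload": {"series": [[0, 0, -0.02, 0, 0, 0, 1], [0, 0, -0.035, 0, 0, 0, 1], [0, 0, -0.045, 0, 0, 0, 1], [0, 0, -0.045, 0, 0, 0, 1], [0, 0, -0.045, 0, 0, 0, 1]]}}

```text
clock: 6.97
eef_pos: [449.1, -430.3, 13.7]
eef_rot: [-3.142, 0.0, -0.099]
wrist_force: [1.2, 0.0, 0.0]
finger_gap: 41.4
finger_force: 19.9
```

Emit:
{"api": "jog_arm", "payload": {"series": [[0, 0, 0, 0, 0, 0, 0], [0, 0, 0, 0, 0, 0, 0], [0, 0, 0, 0, 0, 0, 0], [0, 0, 0.2, 0, 0, 0, 0], [0, 0, 0.5, 0, 0, 0, 0], [0, 0, 0.5, 0, 0, 0, 0], [0, 0, 0.5, 0, 0, 0, 0]]}}

```text
clock: 7.55
eef_pos: [449.8, -431.1, 75.7]
eef_rot: [3.139, -0.003, -0.099]
wrist_force: [-0.4, -0.8, -0.5]
finger_gap: 84.0
finger_force: 0.0
```

Emit:
{"api": "jog_arm", "payload": {"series": [[0, 0, 0, 0, 0, 0.5, 0], [0, 0, 0, 0, 0, 0.5, 0], [0, 0, 0, 0, 0, 0.5, 0], [0, 0, 0, 0, 0, 0.5, 0], [0, 0, 0, 0, 0, 0.5, 0], [0, 0, 0, 0, 0, 0.5, 0], [0, 0, 0, 0, 0, 0.5, 0]]}}

```text
clock: 8.13
eef_pos: [448.7, -429.9, 72.3]
eef_rot: [-3.14, 0.0, 0.694]
wrist_force: [0.3, -0.1, -0.1]
finger_gap: 94.1
finger_force: 0.0
```

Emit:
{"api": "jog_arm", "payload": {"series": [[0, 0, 0, 0, 0, 0.5, 0], [0, 0, 0, 0, 0, 0.5, 0], [0, 0, 0, 0, 0, 0.5, 0], [0, 0, 0, 0, 0, 0.5, 0], [0, 0, 0, 0, 0, 0.5, 0], [0, 0, 0, 0, 0, 0.5, 0], [0, 0, 0, 0, 0, 0.5, 0], [0, 0, 0, 0, 0, 0.5, 0]]}}

```text
clock: 8.8
eef_pos: [448.7, -430.0, 72.4]
eef_rot: [-3.14, -0.001, 1.474]
wrist_force: [-0.1, 0.6, 0.4]
finger_gap: 94.1
finger_force: 0.0
```

```bash
python3 - <<'E'
from h import *
T=pose();w=manip.camera('wrist'); pickle.dump((w,T),open('w3.pkl','wb'))
t=manip.camera('top')
print(T[:3,3].round(1),manip.read_state()['eef_rot'].round(3),manip.read_state()['finger_gap'])
b=w['frame'].copy();p=wpix(w,[449.5,-430.5,35],T);cv2.circle(b,(int(p[0]),int(p[1])),3,(255,0,0),1)
o=np.hstack([cv2.resize(b,(440,330)),cv2.resize(t['frame'][200:360,240:414],(359,330))])
cv2.imwrite('pics/w3.png',o[...,::-1])
E
```

```text
[ 448.7 -430.    72.4] [-3.141e+00 -1.000e-03  1.470e+00] 94.0771990465707
```

View pics/w3.png

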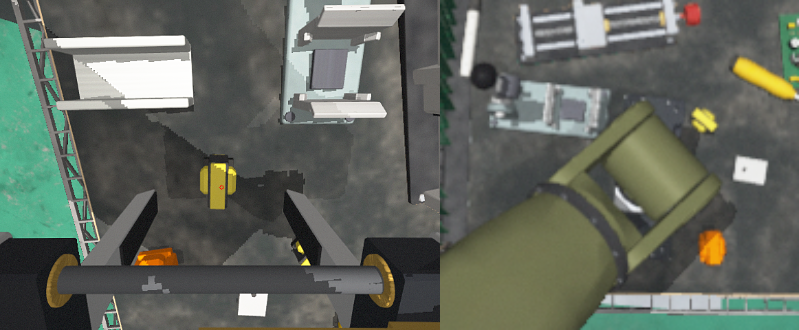

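The transformer stands on the bench between the fingers, with its yellow bar at about (217,185) in the left half, under the red mark. I'll regrasp it by its long sides.

Emit:
{"api": "jog_arm", "payload": {"series": [[0, 0, -0.25, 0, 0, 0, 0], [0, 0, -0.42, 0, 0, 0, 0], [0, 0, -0.485, 0, 0, 0, 0], [0, 0, -0.485, 0, 0, 0, 0.4], [0, 0, -0.485, 0, 0, 0, 1], [0, 0, -0.485, 0, 0, 0, 1], [0, 0, -0.485, 0, 0, 0, 1], [0, 0, -0.485, 0, 0, 0, 1]], "grip_force": 20}}

```text
clock: 9.57
eef_pos: [449.4, -430.7, 16.5]
eef_rot: [3.14, 0.001, 1.472]
wrist_force: [-0.6, -0.8, -0.0]
finger_gap: 64.2
finger_force: 0.0
```

Emit:
{"api": "jog_arm", "payload": {"series": [[0, 0, 0, 0, 0, 0, 1], [0, 0, 0, 0, 0, 0, 1], [0, 0, 0, 0, 0, 0, 1], [0, 0, 0, 0, 0, 0, 1], [0, 0, 0, 0, 0, 0, 1], [0, 0, 0, 0, 0, 0, 1], [0, 0, 0, 0, 0, 0, 1], [0, 0, 0, 0, 0, 0, 1]]}}

```text
clock: 10.23
eef_pos: [449.1, -430.3, 15.5]
eef_rot: [-3.142, 0.0, 1.472]
wrist_force: [-1.2, -0.1, 1.6]
finger_gap: 32.4
finger_force: 20.0
```

Emit:
{"api": "jog_arm", "payload": {"series": [[0, 0, 0.2, 0, 0, 0, 1], [0, 0, 0.5, 0, 0, 0, 1], [0, 0, 0.83, 0, 0, 0, 1], [0, 0, 0.83, 0, 0, 0, 1], [0, 0, 0.83, 0, 0, 0, 1]]}}

```text
clock: 10.65
eef_pos: [449.7, -431.0, 117.2]
eef_rot: [3.138, 0.003, 1.472]
wrist_force: [-0.8, 0.6, -1.4]
finger_gap: 32.1
finger_force: 20.0
```

Emit:
{"api": "jog_arm", "payload": {"series": [[0.2, 0.18, 0, 0, 0, 0, 1], [0.4, 0.37, 0, 0, 0, 0, 1], [0.6, 0.56, 0, 0, 0, 0, 1], [0.7, 0.65, 0, 0, 0, 0, 1], [0.78, 0.727, 0, 0, 0, 0, 1], [0.78, 0.727, 0, 0, 0, 0, 1], [0.78, 0.727, 0, 0, 0, 0, 1], [0.78, 0.727, 0, 0, 0, 0, 1]]}}

```text
clock: 11.32
eef_pos: [541.7, -344.0, 114.7]
eef_rot: [-3.141, -0.0, 1.471]
wrist_force: [-0.3, -0.1, 0.1]
finger_gap: 32.1
finger_force: 20.0
```

```bash
python3 - <<'E'
from h import *
T=pose();w=manip.camera('wrist'); pickle.dump((w,T),open('w4.pkl','wb'))
st=manip.read_state();print(T[:3,3].round(1),st['eef_rot'].round(3),st['finger_gap'],st['wrist_force'])
s=manip.camera('scene'); b=w['frame']
for X in [(543.2,-343,24)]:print(wpix(w,X,T))
o=np.hstack([cv2.resize(b[80:440,140:500],(400,400)),cv2.resize(s['frame'][90:290,230:430],(400,400),interpolation=cv2.INTER_CUBIC)])
cv2.imwrite('pics/w4.png',o[...,::-1])
E
```

```text
[ 541.7 -344.   114.7] [-3.141 -0.     1.471] 32.62992136812577 [-0.95874117  0.01769531 -1.72579188]
[322.61774383 243.15450493]
```

View pics/w4.png

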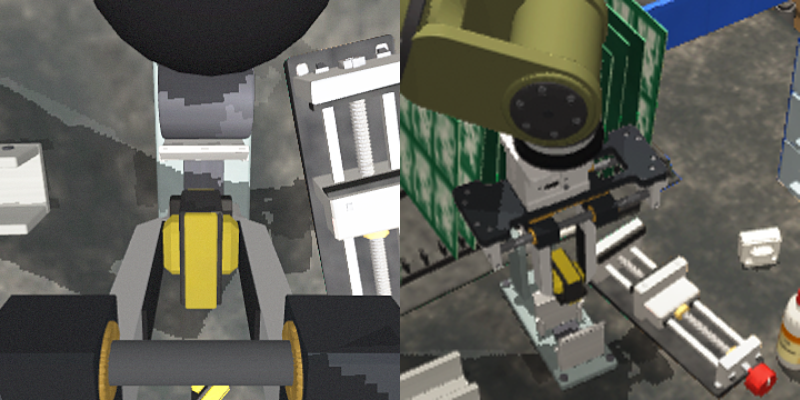

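```bash
python3 - <<'E'
from h import *
w,T=pickle.load(open('w4.pkl','rb'))
g=lambda x,y,z:onz(w,140+.9*x,80+.9*y,z,T)[:2].round(1)
print('wall outer edge',g(159,140,67),g(250,140,67),'inner',g(160,158,67),g(250,158,67))
print('trafo top bar',g(182,212,134),g(218,212,134),g(182,308,134),g(218,308,134))
k=cv2.cvtColor(w['frame'],cv2.COLOR_RGB2HSV);m=cv2.inRange(k,(20,120,60),(35,255,255));m[:260]=0;m[370:]=0;m[:,:270]=0;m[:,370:]=0
ys,xs=np.nonzero(m);print(xs.min(),xs.max(),ys.min(),ys.max(),onz(w,(xs.min()+xs.max())/2,314,134,T))
E
```

```text
wall outer edge [ 523.5 -305.1] [ 571.1 -309.9] inner [ 522.8 -314.8] [ 570.5 -319.6]
trafo top bar [ 536.8 -321.2] [ 550.5 -322.5] [ 532.1 -362.9] [ 546.8 -364.4]
286 354 271 357 [ 541.59759892 -342.04096665  134.        ]
```

Emit:
{"api": "jog_arm", "payload": {"series": [[0.017, 0.01, -0.1, 0, 0, 0, 1], [0.017, 0.01, -0.2, 0, 0, 0, 1], [0.017, 0.01, -0.28, 0, 0, 0, 1], [0.017, 0.01, -0.33, 0, 0, 0, 1], [0.017, 0.01, -0.38, 0, 0, 0, 1], [0.017, 0.01, -0.42, 0, 0, 0, 1], [0.017, 0.01, -0.42, 0, 0, 0, 1], [0.017, 0.01, -0.42, 0, 0, 0, 1]]}}

```text
clock: 12.08
eef_pos: [544.7, -341.9, 64.6]
eef_rot: [-3.142, -0.0, 1.472]
wrist_force: [-0.8, 0.8, -0.9]
finger_gap: 32.4
finger_force: 20.0
```

Emit:
{"api": "jog_arm", "payload": {"series": [[0, 0, -0.05, 0, 0, 0, 1], [0, 0, -0.1, 0, 0, 0, 1], [0, 0, -0.14, 0, 0, 0, 1], [0, 0, -0.17, 0, 0, 0, 1], [0, 0, -0.195, 0, 0, 0, 1], [0, 0, -0.195, 0, 0, 0, 1], [0, 0, -0.195, 0, 0, 0, 1]]}}

```text
clock: 12.67
eef_pos: [544.7, -341.9, 41.1]
eef_rot: [-3.141, -0.0, 1.472]
wrist_force: [0.2, 0.1, 0.4]
finger_gap: 32.0
finger_force: 20.0
```

Emit:
{"api": "jog_arm", "payload": {"series": [[0, 0, -0.008, 0, 0, 0, 1], [0, 0, -0.015, 0, 0, 0, 1], [0, 0, -0.015, 0, 0, 0, 1], [0, 0, -0.015, 0, 0, 0, 1]]}}

```text
clock: 13.0
eef_pos: [544.7, -341.9, 39.5]
eef_rot: [3.142, 0.0, 1.472]
wrist_force: [0.1, -0.0, -0.2]
finger_gap: 32.2
finger_force: 20.0
```

Emit:
{"api": "jog_arm", "payload": {"series": [[0, 0, 0, 0, 0, 0, 0.5], [0, 0, 0, 0, 0, 0, 0.5], [0, 0, 0, 0, 0, 0, 0.5], [0, 0, 0.05, 0, 0, 0, 0.5], [0, 0, 0.2, 0, 0, 0, 0.5], [0, 0, 0.5, 0, 0, 0, 0.5], [0, 0, 0.8, 0, 0, 0, 0.5], [0, 0, 0.8, 0, 0, 0, 0.5]]}}

```text
clock: 13.67
eef_pos: [546.9, -343.4, 143.6]
eef_rot: [3.132, 0.005, 1.472]
wrist_force: [0.7, -0.4, 0.8]
finger_gap: 46.8
finger_force: 0.0
```

```bash
python3 - <<'E'
from h import *
T=pose();w=manip.camera('wrist'); pickle.dump((w,T),open('w5.pkl','wb'))
st=manip.read_state();print(T[:3,3].round(1),st['eef_rot'].round(3),st['finger_gap'],st['wrist_force'])
s=manip.camera('scene'); b=w['frame']
o=np.hstack([cv2.resize(b[80:440,140:500],(400,400)),cv2.resize(s['frame'][150:300,240:390],(400,400),interpolation=cv2.INTER_CUBIC)])
cv2.imwrite('pics/w5.png',o[...,::-1])
E
```

```text
[ 546.9 -343.4  143.6] [3.135 0.004 1.472] 46.93777766529368 [-0.37895374  0.54405054 -0.36685608]
```

View pics/w5.png

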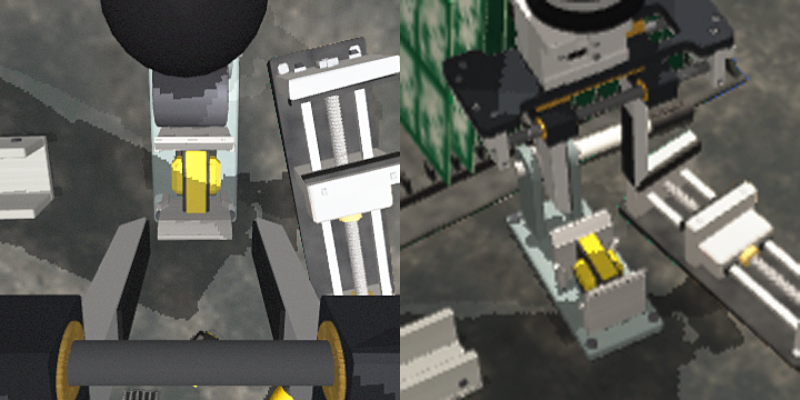

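The transformer sits in the nest, let go, with its bar at about (197,180) in the left view between the end walls. Next I'll locate the knob.

```bash
python3 - <<'E'
from h import *
w,T=pickle.load(open('w1.pkl','rb'));t=pickle.load(open('top.pkl','rb'));s=pickle.load(open('scene.pkl','rb'))
def circ(f,u0,u1,v0,v1,th):
    m=(f[v0:v1,u0:u1].max(2)<th).astype(np.uint8);m=cv2.morphologyEx(m,cv2.MORPH_OPEN,np.ones((3,3)))
    n,l,st,cc=cv2.connectedComponentsWithStats(m);i=1+st[1:,4].argmax()
    c=cv2.findContours((l==i).astype(np.uint8),0,2)[0][0];(x,y),r=cv2.minEnclosingCircle(c);return (x+u0,y+v0),r,st[i]
rs=[]
for n,c,T_,b in[('w',w,T,(415,475,145,205)),('t',t,None,(250,274,226,250)),('s',s,None,(275,305,138,166))]:
  for th in(40,60):
    p,r,st=circ(c['frame'],*b,th);print(n,th,np.round(p,1),round(r,1),st, onz(c,*p,233,T_).round(1))
  rs.append(ray(c,*p,T_))
A=sum((np.eye(3)-np.outer(d,d)/(d@d)) for o,d in rs);B=sum((np.eye(3)-np.outer(d,d)/(d@d))@o for o,d in rs);print('tri',np.linalg.solve(A,B))
st=manip.read_state();print(st['eef_pos'],st['eef_rot'])
E
```

```text
w 40 [444.5 175.1] 21.9 [  8   9  44  41 758] [ 551.9 -252.4  233. ]
w 60 [445.  174.5] 22.6 [   8    8   45   43 1487] [ 552.2 -251.9  233. ]
t 40 [264.5 238.5] 2.1 [13 11  4  4 14] [ 547.1 -258.6  233. ]
t 60 [260.8 236.2] 6.4 [  5   5  12  12 124] [ 552.1 -250.2  233. ]
s 40 [288. 156.] 11.4 [  6   8  16  20 196] [ 546.8 -260.6  233. ]
s 60 [291.5 151.5] 18.4 [  4   0  26  28 577] [ 558.1 -253.8  233. ]
tri [ 554.5368167  -251.80867469  231.65474727]
[ 545.17361841 -342.23688115  137.24261048] [3.13892874e+00 1.55024002e-03 1.47202950e+00]
```

Emit:
{"api": "jog_arm", "payload": {"series": [[0, 0, 1, 0, 0, 0, 0.3], [0, 0, 1, 0, 0, 0, 0.3], [0, 0, 1, 0, 0, 0, 0.3], [0, 0, 1, 0, 0, 0, 0.3], [0, 0, 1, 0, 0, 0, 0.3]]}}

```text
clock: 14.18
eef_pos: [544.9, -342.1, 256.1]
eef_rot: [3.14, 0.001, 1.472]
wrist_force: [0.5, 0.6, -0.8]
finger_gap: 65.6
finger_force: 0.0
```

Emit:
{"api": "jog_arm", "payload": {"series": [[0, 0, 0.15, 0, 0, 0, 0.3], [0.06, 0.3, 0.15, 0, 0, 0, 0.3], [0.06, 0.6, 0.15, 0, 0, 0, 0.3], [0.06, 0.76, 0.15, 0, 0, 0, 0.3], [0.06, 0.76, 0.15, 0, 0, 0, 0.3], [0.06, 0.76, 0.15, 0, 0, 0, 0.3], [0.06, 0.76, 0.15, 0, 0, 0, 0.3], [0.06, 0.76, 0.15, 0, 0, 0, 0.3]]}}

```text
clock: 14.85
eef_pos: [551.6, -251.7, 272.3]
eef_rot: [-3.14, -0.0, 1.471]
wrist_force: [-0.4, -0.6, -0.3]
finger_gap: 65.9
finger_force: 0.0
```

Emit:
{"api": "jog_arm", "payload": {"series": [[0, 0.005, -0.15, 0, 0, 0, 0.3], [0, 0.005, -0.3, 0, 0, 0, 0.3], [0, 0.005, -0.42, 0, 0, 0, 0.3], [0, 0.005, -0.42, 0, 0, 0, 0.3], [0, 0.005, -0.42, 0, 0, 0, 0.3]]}}

```text
clock: 15.27
eef_pos: [551.6, -250.7, 222.5]
eef_rot: [-3.14, -0.001, 1.471]
wrist_force: [0.3, -0.6, 1.0]
finger_gap: 65.7
finger_force: 0.0
```

Emit:
{"api": "jog_arm", "payload": {"series": [[0, 0, 0, 0, 0, 0, 1], [0, 0, 0, 0, 0, 0, 1], [0, 0, 0, 0, 0, 0, 1], [0, 0, 0, 0, 0, 0, 1], [0, 0, 0, 0, 0, 0, 1], [0, 0, 0, 0, 0, 0, 1], [0, 0, 0, 0, 0, 0, 1], [0, 0, 0, 0, 0, 0, 1]], "grip_force": 40}}

```text
clock: 15.93
eef_pos: [552.3, -250.1, 223.3]
eef_rot: [3.14, 0.0, 1.472]
wrist_force: [4.1, -0.7, 1.0]
finger_gap: 28.0
finger_force: 40.0
```

```bash
python3 - <<'E'
from h import *
ex=np.array([np.cos(1.475),np.sin(1.475)])
r=lambda th:np.array([150*np.sin(.05-th),150*np.cos(.05-th)])
th=0
for n in(0.5,0.95,1.35,1.68):
    print(th,'->',n)
    for f in np.linspace(th,n,7)[1:]:
        d=r(f)-r(th);print(np.round(np.r_[ex*d[0],d[1]]/120,3).tolist())
    th=n
E
```

```text
0 -> 0.5
[-0.01, -0.104, 0.001]
[-0.02, -0.207, -0.007]
[-0.03, -0.309, -0.023]
[-0.039, -0.41, -0.048]
[-0.049, -0.508, -0.082]
[-0.058, -0.603, -0.123]
0.5 -> 0.95
[-0.008, -0.082, -0.044]
[-0.016, -0.161, -0.094]
[-0.023, -0.236, -0.15]
[-0.029, -0.307, -0.211]
[-0.036, -0.373, -0.277]
[-0.042, -0.433, -0.349]
0.95 -> 1.35
[-0.005, -0.049, -0.067]
[-0.009, -0.094, -0.137]
[-0.013, -0.134, -0.21]
[-0.016, -0.169, -0.285]
[-0.019, -0.199, -0.363]
[-0.022, -0.224, -0.443]
1.35 -> 1.68
[-0.002, -0.016, -0.067]
[-0.003, -0.029, -0.134]
[-0.004, -0.038, -0.202]
[-0.004, -0.044, -0.271]
[-0.004, -0.045, -0.34]
[-0.004, -0.043, -0.408]
```

Emit:
{"api": "jog_arm", "payload": {"series": [[-0.01, -0.104, 0.001, 0, 0, 0, 1], [-0.02, -0.207, -0.007, 0, 0, 0, 1], [-0.03, -0.309, -0.023, 0, 0, 0, 1], [-0.039, -0.41, -0.048, 0, 0, 0, 1], [-0.049, -0.508, -0.082, 0, 0, 0, 1], [-0.058, -0.603, -0.123, 0, 0, 0, 1], [-0.058, -0.603, -0.123, 0, 0, 0, 1]]}}

```text
clock: 16.52
eef_pos: [545.3, -324.6, 208.6]
eef_rot: [3.139, 0.001, 1.471]
wrist_force: [5.6, -0.5, 7.8]
finger_gap: 28.3
finger_force: 40.0
```

```bash
python3 - <<'E'
from h import *
T=pose();st=manip.read_state();print(T[:3,3].round(1),st['eef_rot'].round(3),st['finger_gap'],st['wrist_force'])
w=manip.camera('wrist');s=manip.camera('scene')
o=np.hstack([cv2.resize(w['frame'],(400,300)),cv2.resize(s['frame'][90:240,230:430],(400,300),interpolation=cv2.INTER_CUBIC)])
cv2.imwrite('pics/w6.png',o[...,::-1])
E
```

```text
[ 545.3 -324.6  208.6] [3.139e+00 1.000e-03 1.471e+00] 28.340249300294165 [ 5.5521407  -0.51651743  7.76995047]
```

View pics/w6.png

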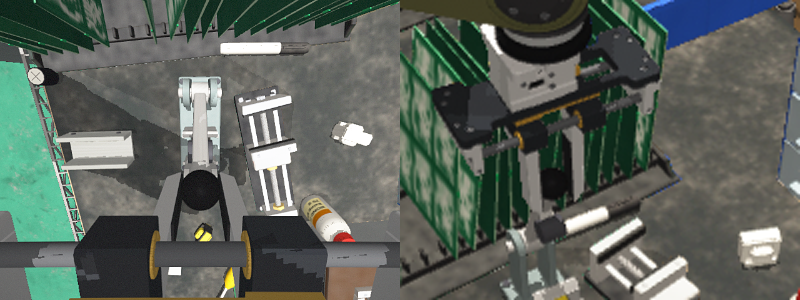

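The knob is held between the fingers, at (200,188) in the left view, and the lever is following. I'll keep pulling.

Emit:
{"api": "jog_arm", "payload": {"series": [[0, -0.08, -0.036, 0, 0, 0, 1], [-0.008, -0.16, -0.086, 0, 0, 0, 1], [-0.015, -0.236, -0.142, 0, 0, 0, 1], [-0.021, -0.307, -0.203, 0, 0, 0, 1], [-0.028, -0.373, -0.27, 0, 0, 0, 1], [-0.034, -0.433, -0.342, 0, 0, 0, 1], [-0.034, -0.433, -0.342, 0, 0, 0, 1]]}}

```text
clock: 17.2
eef_pos: [540.5, -377.0, 167.2]
eef_rot: [3.14, 0.003, 1.47]
wrist_force: [-0.4, -5.2, 10.9]
finger_gap: 28.3
finger_force: 40.0
```

Emit:
{"api": "jog_arm", "payload": {"series": [[-0.005, -0.049, -0.067, 0, 0, 0, 1], [-0.009, -0.094, -0.137, 0, 0, 0, 1], [-0.013, -0.134, -0.21, 0, 0, 0, 1], [-0.016, -0.169, -0.285, 0, 0, 0, 1], [-0.019, -0.199, -0.363, 0, 0, 0, 1], [-0.022, -0.224, -0.443, 0, 0, 0, 1], [-0.022, -0.224, -0.443, 0, 0, 0, 1]]}}

```text
clock: 17.78
eef_pos: [538.0, -403.3, 113.6]
eef_rot: [3.14, 0.002, 1.471]
wrist_force: [0.8, -6.3, 8.0]
finger_gap: 28.5
finger_force: 40.0
```

Emit:
{"api": "jog_arm", "payload": {"series": [[-0.002, -0.016, -0.067, 0, 0, 0, 1], [-0.003, -0.029, -0.134, 0, 0, 0, 1], [-0.004, -0.038, -0.202, 0, 0, 0, 1], [-0.004, -0.044, -0.271, 0, 0, 0, 1], [-0.004, -0.045, -0.34, 0, 0, 0, 1], [-0.004, -0.045, -0.36, 0, 0, 0, 1], [-0.004, -0.045, -0.36, 0, 0, 0, 1], [-0.004, -0.045, -0.36, 0, 0, 0, 1]]}}

```text
clock: 18.45
eef_pos: [537.5, -408.5, 72.0]
eef_rot: [3.14, 0.003, 1.471]
wrist_force: [-1.0, -5.9, 7.7]
finger_gap: 28.5
finger_force: 40.0
```

Emit:
{"api": "jog_arm", "payload": {"series": [[0, 0, -0.025, 0, 0, 0, 1], [0, 0, -0.05, 0, 0, 0, 1], [0, 0, -0.05, 0, 0, 0, 1], [0, 0, -0.05, 0, 0, 0, 1]]}}

```text
clock: 18.78
eef_pos: [537.6, -408.4, 66.3]
eef_rot: [3.14, 0.003, 1.471]
wrist_force: [-1.7, -4.5, 8.8]
finger_gap: 28.2
finger_force: 40.0
```

```bash
python3 - <<'E'
from h import *
T=pose();st=manip.read_state();print(T[:3,3].round(1),st['eef_rot'].round(3),st['finger_gap'],st['wrist_force'])
w=manip.camera('wrist');s=manip.camera('scene')
o=np.hstack([cv2.resize(w['frame'],(400,300)),cv2.resize(s['frame'][150:300,230:430],(400,300),interpolation=cv2.INTER_CUBIC)])
cv2.imwrite('pics/w7.png',o[...,::-1])
E
```

```text
[ 537.6 -408.4   66.3] [3.140e+00 3.000e-03 1.471e+00] 28.232797102360472 [-1.70967551 -4.46334426  8.77595194]
```

View pics/w7.png

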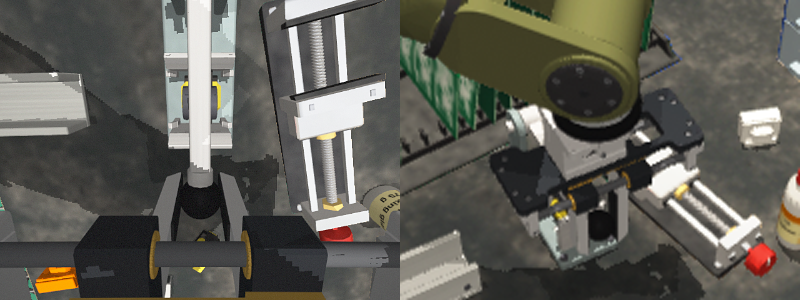

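The view shows the lever lying level over the nest, knob between the fingers at (203,195), with the transformer under the arm. I'll push on gently to feel for the stop.

Emit:
{"api": "jog_arm", "payload": {"series": [[0, 0, -0.02, 0, 0, 0, 1], [0, 0, -0.035, 0, 0, 0, 1], [0, 0, -0.035, 0, 0, 0, 1], [0, 0, -0.035, 0, 0, 0, 1]]}}

```text
clock: 19.22
eef_pos: [537.7, -408.5, 64.0]
eef_rot: [3.14, 0.003, 1.472]
wrist_force: [-9.7, 0.7, 25.3]
finger_gap: 28.3
finger_force: 40.0
```

```bash
python3 - <<'E'
from h import *
T=pose();st=manip.read_state();print(T[:3,3].round(1),st['wrist_force'],st['moment'],st['qd'].round(3))
w=manip.camera('wrist')
pickle.dump((w,T),open('w8.pkl','wb'))
def kn(f):
    m=(f.max(2)<60).astype(np.uint8); m[:,:270]=0;m[:,385:]=0;m[:230]=0;m[345:]=0
    m=cv2.morphologyEx(m,cv2.MORPH_OPEN,np.ones((5,5)));n,l,s,c=cv2.connectedComponentsWithStats(m);return s[1:].tolist()
for p in('w6','w7'):print(p,kn(cv2.resize(cv2.imread(f'pics/{p}.png')[:,:400],(640,480))))
print(kn(w['frame']))
E
```

```text
[ 537.7 -408.5   64. ] [-9.69369855  0.69407179 25.31917483] [0.25259901 1.56295108 0.07507314] [ 0.001  0.001  0.002 -0.    -0.001  0.002]
w6 [[277, 272, 87, 73, 4171]]
w7 [[270, 239, 33, 46, 1304], [277, 248, 108, 97, 5322]]
[[270, 240, 115, 105, 6525]]
```

```bash
python3 - <<'E'
from h import *
ex=np.array([np.cos(1.475),np.sin(1.475)])
r=lambda th:np.array([150*np.sin(.05-th),150*np.cos(.05-th)])
th=1.62
for n in(1.26,.86,.46,.04):
    print(th,'->',n)
    for f in np.linspace(th,n,8)[1:]:
        d=r(f)-r(th);print(np.round(np.r_[ex*d[0],d[1]]/120,3).tolist())
    th=n
E
```

```text
1.62 -> 1.26
[0.0, 0.002, 0.064]
[0.001, 0.007, 0.128]
[0.001, 0.015, 0.192]
[0.003, 0.026, 0.255]
[0.004, 0.041, 0.318]
[0.006, 0.059, 0.38]
[0.008, 0.08, 0.44]
1.26 -> 0.86
[0.003, 0.027, 0.066]
[0.006, 0.058, 0.13]
[0.009, 0.092, 0.193]
[0.012, 0.13, 0.254]
[0.016, 0.171, 0.312]
[0.021, 0.215, 0.367]
[0.025, 0.263, 0.421]
0.86 -> 0.46
[0.005, 0.05, 0.05]
[0.01, 0.104, 0.098]
[0.015, 0.16, 0.142]
[0.021, 0.218, 0.183]
[0.027, 0.278, 0.22]
[0.033, 0.341, 0.254]
[0.039, 0.405, 0.285]
0.46 -> 0.04
[0.007, 0.069, 0.028]
[0.013, 0.14, 0.051]
[0.02, 0.212, 0.071]
[0.027, 0.285, 0.086]
[0.035, 0.359, 0.096]
[0.042, 0.434, 0.102]
[0.049, 0.508, 0.104]
```

Emit:
{"api": "jog_arm", "payload": {"series": [[0, 0.002, 0.064, 0, 0, 0, 1], [0.001, 0.007, 0.128, 0, 0, 0, 1], [0.001, 0.015, 0.192, 0, 0, 0, 1], [0.003, 0.026, 0.255, 0, 0, 0, 1], [0.004, 0.041, 0.318, 0, 0, 0, 1], [0.006, 0.059, 0.38, 0, 0, 0, 1], [0.008, 0.08, 0.44, 0, 0, 0, 1], [0.008, 0.08, 0.44, 0, 0, 0, 1]]}}

```text
clock: 19.93
eef_pos: [538.6, -397.5, 115.4]
eef_rot: [3.141, 0.001, 1.472]
wrist_force: [-1.7, -2.7, 6.6]
finger_gap: 28.7
finger_force: 40.0
```

Emit:
{"api": "jog_arm", "payload": {"series": [[0.003, 0.027, 0.066, 0, 0, 0, 1], [0.006, 0.058, 0.13, 0, 0, 0, 1], [0.009, 0.092, 0.193, 0, 0, 0, 1], [0.012, 0.13, 0.254, 0, 0, 0, 1], [0.016, 0.171, 0.312, 0, 0, 0, 1], [0.021, 0.215, 0.367, 0, 0, 0, 1], [0.025, 0.263, 0.421, 0, 0, 0, 1], [0.025, 0.263, 0.421, 0, 0, 0, 1]]}}

```text
clock: 20.6
eef_pos: [541.7, -364.2, 165.3]
eef_rot: [-3.141, -0.0, 1.473]
wrist_force: [-3.0, -0.8, 4.6]
finger_gap: 28.3
finger_force: 40.0
```

Emit:
{"api": "jog_arm", "payload": {"series": [[0.005, 0.05, 0.05, 0, 0, 0, 1], [0.01, 0.104, 0.098, 0, 0, 0, 1], [0.015, 0.16, 0.142, 0, 0, 0, 1], [0.021, 0.218, 0.183, 0, 0, 0, 1], [0.027, 0.278, 0.22, 0, 0, 0, 1], [0.033, 0.341, 0.254, 0, 0, 0, 1], [0.039, 0.405, 0.285, 0, 0, 0, 1], [0.039, 0.405, 0.285, 0, 0, 0, 1]]}}

```text
clock: 21.27
eef_pos: [546.4, -314.9, 198.5]
eef_rot: [-3.14, -0.001, 1.473]
wrist_force: [-4.2, 2.9, 0.9]
finger_gap: 27.9
finger_force: 40.0
```

Emit:
{"api": "jog_arm", "payload": {"series": [[0.007, 0.069, 0.028, 0, 0, 0, 1], [0.013, 0.14, 0.051, 0, 0, 0, 1], [0.02, 0.212, 0.071, 0, 0, 0, 1], [0.027, 0.285, 0.086, 0, 0, 0, 1], [0.035, 0.359, 0.096, 0, 0, 0, 1], [0.042, 0.434, 0.102, 0, 0, 0, 1], [0.049, 0.49, 0.104, 0, 0, 0, 1], [0.049, 0.49, 0.104, 0, 0, 0, 1]]}}

```text
clock: 21.93
eef_pos: [552.2, -256.1, 210.5]
eef_rot: [-3.14, -0.001, 1.473]
wrist_force: [-3.7, 3.5, -1.1]
finger_gap: 12.1
finger_force: 3.2
```

Emit:
{"api": "jog_arm", "payload": {"series": [[0, 0, 0, 0, 0, 0, 0.3], [0, 0, 0, 0, 0, 0, 0.3], [0, 0, 0, 0, 0, 0, 0.3], [0, 0, 0, 0, 0, 0, 0.3], [0, 0, 0, 0, 0, 0, 0.3], [0, 0, 0, 0, 0, 0, 0.3]]}}

```text
clock: 22.43
eef_pos: [552.3, -258.4, 210.8]
eef_rot: [3.141, 0.0, 1.472]
wrist_force: [0.2, 0.9, 0.1]
finger_gap: 48.5
finger_force: 0.0
```

Emit:
{"api": "jog_arm", "payload": {"series": [[0, 0, 0.2, 0, 0, 0, 0.3], [0, 0, 0.4, 0, 0, 0, 0.3], [0, 0, 0.6, 0, 0, 0, 0.3], [0, 0, 0.8, 0, 0, 0, 0.3], [0, 0, 1, 0, 0, 0, 0.3], [0, 0, 1, 0, 0, 0, 0.3], [0, 0, 1, 0, 0, 0, 0.3]]}}

```text
clock: 23.02
eef_pos: [552.5, -258.4, 331.7]
eef_rot: [3.139, 0.001, 1.472]
wrist_force: [-0.0, -0.6, -0.5]
finger_gap: 65.9
finger_force: 0.0
```

Emit:
{"api": "jog_arm", "payload": {"series": [[-0.6, -0.4, 0, 0, 0, 0, 0.3], [-0.6, -0.4, 0, 0, 0, 0, 0.3], [-0.6, -0.4, 0, 0, 0, 0, 0.3], [-0.6, -0.4, 0, 0, 0, 0, 0.3], [-0.6, -0.4, 0, 0, 0, 0, 0.3], [-0.6, -0.4, 0, 0, 0, 0, 0.3], [-0.6, -0.4, 0, 0, 0, 0, 0.3]]}}

```text
clock: 23.6
eef_pos: [481.1, -305.5, 330.1]
eef_rot: [-3.141, -0.0, 1.473]
wrist_force: [-0.2, 0.1, -0.4]
finger_gap: 65.5
finger_force: 0.0
```

```bash
python3 - <<'E'
from h import *
T=pose();st=manip.read_state();print(T[:3,3].round(1),st['wrist_force'],st['clock'])
w=manip.camera('wrist');t=manip.camera('top');t0=pickle.load(open('top.pkl','rb'))
pickle.dump((w,T,t),open('w9.pkl','wb'));cv2.imwrite('pics/w9.png',w['frame'][...,::-1])
for n,X in[('knob rest',(552.2,-251,233)),('trafo top pressed',(543.7,-342.3,51)),('trafo top unpressed',(543.7,-342.3,59)),('wall top',(546.9,-309.3,67))]:print(n,wpix(w,X,T).round(1))
f=w['frame'];k=wpix(w,(552.2,-251,233),T).astype(int)
m=(f.max(2)<60).astype(np.uint8);M=np.zeros_like(m);M[max(0,k[1]-45):k[1]+45,k[0]-50:k[0]+50]=1;m=cv2.morphologyEx(m*M,cv2.MORPH_OPEN,np.ones((5,5)))
n,l,s,c=cv2.connectedComponentsWithStats(m);print('dark',s[1:].tolist())
k=wpix(w,(543.7,-342.3,55),T).astype(int)
h=cv2.inRange(cv2.cvtColor(f,cv2.COLOR_RGB2HSV),(20,120,60),(35,255,255));M[:]=0;M[k[1]-45:k[1]+45,k[0]-45:k[0]+45]=1
ys,xs=np.nonzero(h*M);print('yellow',xs.min(),xs.max(),ys.min(),ys.max(),cv2.minAreaRect(np.c_[xs,ys].astype(np.float32)))
# small trafo in top before/after
for c in(t0,t):
  h=cv2.inRange(cv2.cvtColor(c['frame'],cv2.COLOR_RGB2HSV),(20,120,60),(35,255,255))[245:272,355:382];print('small',cv2.moments(h,True)['m00'],(np.argwhere(h).mean(0) if h.any() else None))
E
```

```text
[ 481.1 -305.5  330.1] [-0.2112268   0.13082489 -0.42487957] 23.6
knob rest [415.6 157.4]
trafo top pressed [374.9 223.2]
trafo top unpressed [375.8 224.8]
wall top [377.9 198.6]
dark [[394, 137, 44, 43, 1497]]
yellow 361 387 207 238 ((374.0, 222.5), (26.0, 31.0), 0.0)
small 103.0 [13.17475728 12.39805825]
small 104.0 [13.125      12.41346154]
```

```bash
python3 - <<'E'
from h import *
s=manip.camera('scene')
a=cv2.imread('pics/w5.png')[:,400:]; b=cv2.resize(s['frame'][150:300,240:390,::-1],(400,400),interpolation=cv2.INTER_CUBIC)
for n,i in(('before',a),('after',b)):
  h=cv2.inRange(cv2.cvtColor(i,cv2.COLOR_BGR2HSV),(20,120,60),(35,255,255));h[:,:130]=0;h[:,240:]=0;h[:200]=0;h[320:]=0
  p=np.argwhere(h);print(n,len(p),(p.min(0)/2.667).round(1),(p.max(0)/2.667).round(1),(p.mean(0)/2.667).round(1))
P=lambda z:pix(s,np.array([543.7,-342.3,z])); print('expected shift for 8mm',P(59)-P(51))
E
```

```text
before 1585 [87.4 64.9] [108.7  83.2] [98.5 73.4]
after 1413 [90.  65.6] [109.5  83.2] [100.1  73.3]
expected shift for 8mm [-0.13344257 -2.49102426]
```

```bash
python3 -c "
from cell import manip
print(manip.sign_off())"
```

```text
the job is handed in; nothing more can be done
None
```

I handed the job in at about 24 s; sign-off returned no verdict. By camera the larger transformer is in the nest, pressed down about 8 mm, with the lever back at rest and the small transformer unmoved, but the fingers slipped off the knob near the end of the return, with no measure of the lever's speed there, and I viewed 11 pictures, one over the limit of 10.

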